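# Reset the light-source controller under its sliding dust cover

### The job

On the tilted instrument, push the dust cover fully aside to bare the two equal round caps beneath it; only one is a live push button, the other is a dead plug that does not give, so find the live one by feel. Press the live one gently all the way down and hold it there for about a second, then let it up and slide the cover fully shut again. Leave the jar, the rack and the lens where they stand.

Things in the scene. Friction and masses are not known exactly. Their poses are not given: they have to be found in the camera images.
- console: grey slab-shaped bench instrument, 170 deep x 280 wide x 56 mm thick, fixed; its flat top panel is tilted 0.30 rad, front edge (towards the robot, own -x) low. Origin on the bench under the panel's centre, z up, x to its back, y to its left; panel centre 82 mm above the bench. Pocket, caps and cover are on it.
- pocket (a point): centre of the mouth of the pocket under the cover, in the panel's plane. Axes: x up the slope, y the cover's opening direction (instrument's left), z square out of the panel. Pocket 52 (x) by 104 (y) mm, 24 mm deep; two equal white caps stand in it, centred at y = -26 and y = +26 mm, x = 0 (within 2 mm).
- caps (a point): same point and axes as pocket. The two caps are 34 mm across; each flat top lies 4 to 14 mm below the panel, differently for the two. One of them, at either place, is the live button: it gives at about 2 N, travels 7 mm, takes 6 N fully down, meets a hard stop there and springs back. The other is rigid.
- cover_rib (a point): middle of the top of the metal push rib on the black dust cover; axes as pocket. Rib 46 (x) by 8 (y) mm, 15 mm tall, across the middle of the cover plate, which is 66 (x) by 118 (y) mm with its upper face 6 mm above the panel; the rib's top is 21 mm above the panel. Rails at x = -37 and +37 mm reach 10 mm above the panel.
- cover (a joint): travel of the dust cover in m: 0 fully shut (over the pocket), 0.116 fully open at its stop; it may start a little ajar. Slides with about 2.5 N of friction and stays where left.
- button (a joint): how far the live button is pressed, in m: 0 up, 0.007 fully down
- jar: amber jar with black lid, 68 mm diameter, 100 mm high, standing to the left of the instrument; origin at the centre of its underside
- rack: green pipette-tip rack with clear top, 120 x 80 x 57 mm high, to the right of the instrument; origin at the centre of its underside
- lens: round lens on a short post with a round foot of 60 mm diameter, 112 mm high, behind the instrument; origin at the centre of its underside

How it is judged:
By the outcome, as a careful person would: the job done as asked, in the order asked, and still so for the second after the job is handed in, with the robot touching nothing.
It also fails if it takes over 58 s, if anything falls off the work surface, if the arm or the gripper's body presses on something with over 40 N, if the wrist force passes 120 N, or if a joint passes its speed limit or range.

### The arm

A 6-joint arm with a two-finger parallel gripper is mounted at the origin on the work surface. World frame = base frame: x ahead of the robot, y to its left, z up, the work surface at z = 0. Lengths are in m, angles in rad, forces in N, time in s.
With the tool pointing down it reaches from about 0.375 to 0.9 m from the base axis. Payload 3.1 kg.
Tool frame: the origin (TCP) lies on the mounting face of the last link; the fingertips stand 173 mm ahead of it and the grasp point (between the pads) lies 155 mm ahead of it (ctrl.finger_overhang is the distance from the TCP to the fingertips, in m); z points along the fingers, y is the line along which they close (so a half turn about z gives the same grasp; the last joint's range is limited). The gripper opens to 85 mm and grips with 20 to 120 N. Pads are 22 mm wide; open, the fingers measure 114 mm over their backs; the gripper's body (76 mm by 85 mm) begins 54 mm behind the grasp point. The pads swing forward as they close: fully open they stand 13 mm farther back than shut.
Start: joints at [1.143, 0.527, 1.433, -0, 1.181, -0.178], TCP at [0.154, 0.606, 0.405] pointing down, gripper open.
Joint ranges: [-3.08, 3.08], [-0.75, 2.2], [0.22, 2.44], [-1.43, 4.57], [0, 2.65], [-2.85, 2.85]. Speed limits (rad/s): [2.79, 2.79, 3.14, 3.14, 3.14, 3.14].

### API

Orientations are given as a unit quaternion [x, y, z, w].
In Python, from rig import ctrl, read_camera, camera_info gives the robot as it stands. The module is installed in compiled form; this text tells all that it offers.
- The arm moves only by the tool play_rows, never from a script. Its argument "steps" is a list of rows, each an object with "grip": the finger opening in cm, from 0 to 8.54; "delta_pos": the shift along the tool's x, y, z in cm, a list of three; "dr": the turn, a rotation vector about the tool's x, y, z in degrees, a list of three. A call has 1 to 20 rows; each row shifts and turns the commanded pose from where the row before left it, along the tool's axes as they then stand; what a row does not reach is not made up. A row lasts 1/12 s, in which the tool goes at most 41.7 mm and 7.16 degrees, less where a joint would pass 70% of its speed; a pose out of reach is approached as far as the arm can. A call is refused whole if a number of a shift passes 4.17 or a number of a turn 7.16, either way. A call with a gripper value outside its range is refused whole. The fingers move at their own pace and stop on an object; "force" is the grip in N (left out, the last holds). Time passes only in rows, so rows that do not move let the fingers close. It gives the time, the measured TCP pose, the force, the opening and the grip force at its end, in the units of the state.
- ctrl.get_obs(): the state, without advancing time (a new reading comes with each control period).
- read_camera(name): name is "side" or "top" or "wrist"; returns the picture (420x560x3 uint8, red, green, blue); there is no depth.
- camera_info(name): a dict with "mtx" (3x3 intrinsics, pixels), "origin" and "rotation" of the camera in the world. Camera axes: x right, y down, z forward; pixel columns grow to the right and rows downward; lengths in m; the calibration is good to about 2 mm. A picture is of the moment at which its call begins: read the wrist's pose just before it. camera_info takes no time and is no camera call; for the wrist camera it gives the pose at the moment of the call.
- ctrl.sign_off(): hands the job in; it is judged then, once.
The state is a dict: "t": time; "qpos": joint angles; "qd": joint speeds; "effort": joint torques, N m; "eef_pos": TCP position; "tcp_rot": TCP orientation; "contact_force": force on the tool from outside, world axes, zero at the start; "wrist_torque": the same for the moment, N m; "grip_width": finger opening in m; "grasp_force": force on a finger pad.
Only numpy, scipy, OpenCV 4.12 (cv2) and the standard library are available. Lean on these libraries where they do the work, as an engineer would, in place of code of your own. Each camera call takes 0.05 s, during which the arm holds its last target. There are 200 camera calls.

## Working session

There is one attempt and no reset: what is moved stays moved. The work goes in short steps, Python scripts to look and compute and a tool call to move; the robot and the scene stay as the last step left them, time stands still between calls to the robot, and variables do not carry over. Pictures are saved under pics/ and viewed, at most 10 in all, crops included, and the job is handed in when it is done.

Besides the shell and the picture viewer there is one more tool, called after ">>>" as name(argument=value, ...), one argument or row to a line, values as JSON. play_rows: Moves the arm, as the interface text tells. Its arguments: {"type":"object","properties":{"steps":{"type":"array","items":{"type":"object","properties":{"grip":{"type":"number"},"delta_pos":{"type":"array","items":{"type":"number"}},"dr":{"type":"array","items":{"type":"number"}}}}},"force":{"type":"number"}},"required":["steps"]}

```bash
mkdir -p pics; python3 - <<'E'
from rig import ctrl, read_camera, camera_info
import cv2, numpy as np
np.set_printoptions(precision=4,suppress=True)
o=ctrl.get_obs(); print({k:np.round(v,4) for k,v in o.items()})
for n in ["side","top"]:
    im=read_camera(n); cv2.imwrite(f"pics/{n}0.png",im[:,:,::-1]); c=camera_info(n); print(n,c)
E
```

```text
{'t': np.float64(0.0), 'qpos': array([ 1.1435,  0.5285,  1.4339,  0.    ,  1.1814, -0.1786]), 'qd': array([-0.0006,  0.0009,  0.002 ,  0.0002,  0.0008,  0.0004]), 'effort': array([  0.0022, -44.2352, -17.8025,  -0.    ,   0.0084,  -0.    ]), 'eef_pos': array([0.1537, 0.6054, 0.4037]), 'tcp_rot': array([ 0.1241,  0.9923, -0.001 , -0.0003]), 'contact_force': array([-0.6581, -0.1534, -0.3633]), 'wrist_torque': array([ 0.0433,  0.0159, -0.0073]), 'grasp_force': np.float64(0.0), 'grip_width': np.float64(0.0855)}
side {'mtx': array([[507.671 ,   0.    , 274.9303],
       [  0.    , 507.671 , 204.4829],
       [  0.    ,   0.    ,   1.    ]]), 'origin': array([ 0.2304, -0.7347,  1.0346]), 'rotation': array([ 0.9086, -0.2155,  0.0803, -0.3486])}
top {'mtx': array([[493.3273,   0.    , 281.5277],
       [  0.    , 493.3273, 205.8423],
       [  0.    ,   0.    ,   1.    ]]), 'origin': array([0.4094, 0.0428, 1.043 ]), 'rotation': array([-0.6935,  0.7137, -0.0631,  0.0753])}
```

View pics/side0.png

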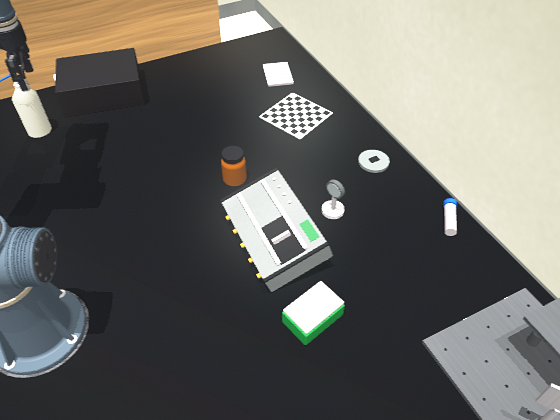

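View pics/top0.png

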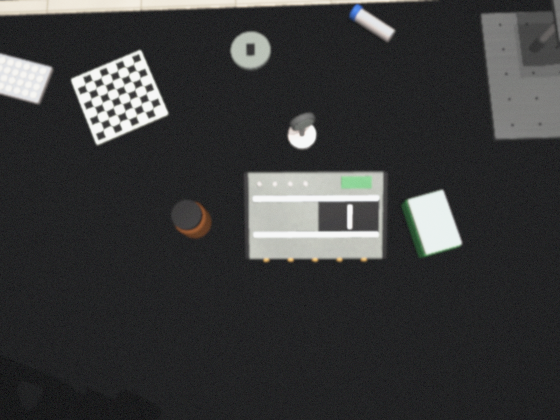

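The console lies nearly square to the world in the top view (panel about x 248–385, y 172–259 px), with the black cover at about (348,217) and the rib at (349,217). The cover opens to the left, towards the jar at (190,220). In the side view the rib is at about (281,237). I'll measure the blobs next.

```bash
cat > h.py <<'E'
from rig import ctrl, read_camera, camera_info
import cv2, numpy as np
from scipy.spatial.transform import Rotation as R
np.set_printoptions(precision=4,suppress=True)
def ray(n,px,c=None):
    c=c or camera_info(n)
    M=R.from_quat(c['rotation']).as_matrix() if np.size(c['rotation'])==4 else c['rotation']
    d=M@np.linalg.inv(c['mtx'])@np.array([px[0],px[1],1.]); return c['origin'],d/np.linalg.norm(d)
def tri(a,b):
    A=0;B=0
    for o,d in(a,b):
        P=np.eye(3)-np.outer(d,d);A=A+P;B=B+P@o
    p=np.linalg.solve(A,B); return p,[np.linalg.norm(np.cross(p-o,d))for o,d in(a,b)]
def plane(r,p,n):
    o,d=r; return o+d*((p-o)@n)/(d@n)
E
python3 - <<'E'
from h import *
t=cv2.imread('pics/top0.png');s=cv2.imread('pics/side0.png')
def blobs(im,x0,y0,x1,y1,th):
    g=cv2.cvtColor(im,6)[y0:y1,x0:x1]; m=(g>th).astype('uint8')
    n,l,st,c=cv2.connectedComponentsWithStats(m)
    for i in range(1,n):
        if st[i,4]>25:
            pts=np.argwhere(l==i)[:,::-1].astype('float32'); r=cv2.minAreaRect(pts)
            print(th,c[i]+[x0,y0],st[i,4],np.round(cv2.boxPoints(r)+[x0,y0],1).tolist())
for th in(120,210):print('top');blobs(t,235,160,395,270,th)
for th in(120,210):print('side');blobs(s,215,165,340,300,th)
v=np.hstack([cv2.resize(t[160:270,235:395],(400,275),interpolation=2),cv2.resize(s[165:300,215:345],(400,415),interpolation=2)[:275]])
a=cv2.resize(t[160:270,235:395],(400,275),interpolation=2)
b=cv2.resize(s[165:300,215:345],(400,415),interpolation=2)
w=np.zeros((415,800,3),'uint8');w[:275,:400]=a;w[:,400:]=b;cv2.imwrite('pics/zoom.png',w)
E
```

```text
top
120 [309.617  214.9439] 9992 [[248.0, 172.0], [383.0, 172.0], [383.0, 261.0], [248.0, 261.0]]
120 [349.4671 216.3421] 152 [[347.0, 204.0], [352.0, 204.0], [352.0, 229.0], [347.0, 229.0]]
top
210 [274.3571 183.3571] 28 [[272.0, 181.0], [277.0, 181.0], [277.0, 186.0], [272.0, 186.0]]
210 [289.7879 183.    ] 33 [[286.0, 183.0], [290.0, 179.0], [294.0, 183.0], [290.0, 187.0]]
210 [305.1724 182.931 ] 29 [[301.5, 182.5], [305.0, 179.0], [309.0, 183.0], [305.5, 186.5]]
210 [313.7873 197.7419] 837 [[252.0, 195.0], [379.0, 193.9], [379.1, 201.3], [252.0, 202.4]]
210 [349.5    216.2553] 94 [[348.0, 205.0], [351.0, 205.0], [351.0, 228.0], [348.0, 228.0]]
210 [312.8719 234.1958] 812 [[253.0, 237.0], [253.0, 231.0], [379.0, 231.0], [379.0, 237.0]]
side
120 [232.2727 166.3485] 66 [[223.0, 165.0], [242.0, 165.0], [242.0, 169.0], [223.0, 169.0]]
120 [269.6901 220.721 ] 5111 [[215.5, 205.1], [282.8, 166.2], [326.4, 241.7], [259.1, 280.6]]
120 [332.0061 201.4744] 489 [[321.0, 180.0], [339.0, 180.0], [339.0, 218.0], [321.0, 218.0]]
120 [280.6692 236.6842] 133 [[270.4, 238.9], [287.7, 228.8], [291.0, 234.4], [273.6, 244.5]]
120 [299.1895 268.6989] 744 [[265.5, 282.1], [327.9, 245.9], [333.4, 255.3], [271.0, 291.5]]
120 [318.6418 292.8806] 469 [[295.0, 281.0], [339.0, 281.0], [339.0, 299.0], [295.0, 299.0]]
side
210 [267.8759 220.0991] 4683 [[216.1, 205.2], [282.6, 166.7], [326.0, 241.8], [259.5, 280.2]]
210 [330.9091 209.5083] 242 [[322.0, 200.0], [339.0, 200.0], [339.0, 218.0], [322.0, 218.0]]
210 [280.5534 236.534 ] 103 [[270.8, 239.0], [287.6, 229.3], [290.4, 234.2], [273.7, 243.9]]
210 [318.902  292.9933] 449 [[296.0, 281.0], [339.0, 281.0], [339.0, 299.0], [296.0, 299.0]]
```

View pics/zoom.png

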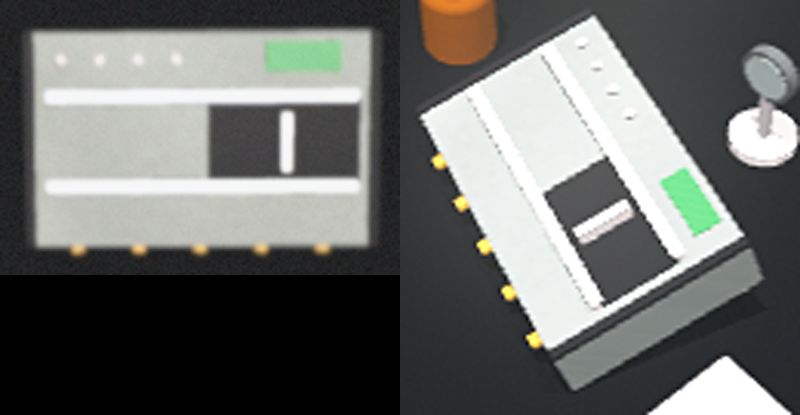

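```bash
python3 - <<'E'
from h import *
z=lambda x,y:(215+(x-400)/400*130,165+y/415*135)
T=lambda x,y:(235+x/2.5,160+y/2.5)
P={}
for n,a,b in [('rib',(349.5,216.3),z(602,215)),('panel BL',T(33,30),z(594,15)),('panel FL',T(36,246),z(421,113)),('panel FR',T(370,246),z(551,350)),('panel BR',T(371,30),z(745,238)),('railB L',T(45,96),z(551,53)),('railB R',T(360,95),z(680,257)),('railF L',T(45,186),z(474,92)),('railF R',T(360,187),z(598,305)),
 ('covLB',T(208,104),z(606,160)),('covLF',T(208,178),z(547,190))]:
    p,e=tri(ray('top',a),ray('side',b)); P[n]=p; print(n,p,np.round(e,4))
d=P['railB L']-P['railB R'];d2=P['railF L']-P['railF R'];d3=P['panel FL']-P['panel FR']
for q in(d,d2,d3):print(np.linalg.norm(q),np.arctan2(-q[0],q[1]))
q=P['panel BL']+P['panel BR']-P['panel FL']-P['panel FR'];print(np.linalg.norm(q)/2,np.arctan2(q[2],np.hypot(q[0],q[1])))
# top-view only, rib plane heights
for zz in(.1,.105,.11):print(plane(ray('top',(349.5,216.3)),np.array([0,0,zz]),np.array([0,0,1.])))
E
```

```text
rib [ 0.5719 -0.0743  0.0999] [0.0004 0.0004]
panel BL [0.6648 0.1207 0.1031] [0.0015 0.0015]
panel FL [0.5007 0.1244 0.0557] [0.0002 0.0002]
panel FR [ 0.4937 -0.1416  0.0582] [0.0011 0.0011]
panel BR [ 0.6569 -0.1447  0.1033] [0.0008 0.0008]
railB L [0.6175 0.113  0.0845] [0.0008 0.0008]
railB R [ 0.6069 -0.1341  0.0967] [0.0004 0.0004]
railF L [0.5469 0.1155 0.068 ] [0. 0.]
railF R [ 0.5379 -0.1331  0.0773] [0.0004 0.0004]
covLB [ 0.6055 -0.0158  0.0858] [0.0005 0.0005]
covLF [ 0.5506 -0.0146  0.0757] [0.0022 0.0022]
0.2476180694964441 -0.042934258127269004
0.2489768966509052 -0.03624568140191958
0.2660336792760484 -0.02625525014392178
0.17010019916079558 0.2754413022594216
[ 0.5722 -0.0744  0.1   ]
[ 0.5713 -0.0737  0.105 ]
[ 0.5705 -0.0731  0.11  ]
```

```bash
cat >> h.py <<'E'
YAW=-0.035
def frame(yaw=None):
    return (R.from_euler('z',YAW if yaw is None else yaw)*R.from_euler('y',-0.30)).as_matrix() # cols: x up slope, y left, z normal
def tool(yaw=None):
    F=frame(yaw); return np.c_[-F[:,0],F[:,1],-F[:,2]]
def plan(p,yaw=None):
    o=ctrl.get_obs(); C=R.from_quat(o['tcp_rot']).as_matrix(); G=tool(yaw)
    rv=R.from_matrix(C.T@G).as_rotvec(degrees=True)
    d=G.T@(np.array(p)-o['eef_pos'])*100
    print('turn(deg)',rv,'then shift(cm)',d,'t',o['t'],'F in panel',frame(yaw).T@o['contact_force'])
E
python3 - <<'E'
from h import *
rib=np.array([.5715,-.074,.101]); plan(rib+frame()[:,2]*.233)
E
```

```text
turn(deg) [ -1.9445 -17.1558 -12.1419] then shift(cm) [-33.2101 -66.4439  18.6732] t 0.1 F in panel [-0.178   0.559  -0.7623]
```

>>> play_rows(
  steps=[
    {"grip":4,"dr":[-0.65,-5.72,-4.05],"delta_pos":[0,0,0]},
    {"grip":4,"dr":[-0.65,-5.72,-4.05],"delta_pos":[0,0,0]},
    {"grip":4,"dr":[-0.65,-5.72,-4.05],"delta_pos":[0,0,0]},
    {"grip":4,"dr":[0,0,0],"delta_pos":[-1.75,-3.5,0.98]},
    {"grip":4,"dr":[0,0,0],"delta_pos":[-1.75,-3.5,0.98]},
    {"grip":4,"dr":[0,0,0],"delta_pos":[-1.75,-3.5,0.98]},
    {"grip":4,"dr":[0,0,0],"delta_pos":[-1.75,-3.5,0.98]},
    {"grip":4,"dr":[0,0,0],"delta_pos":[-1.75,-3.5,0.98]},
    {"grip":4,"dr":[0,0,0],"delta_pos":[-1.75,-3.5,0.98]},
    {"grip":4,"dr":[0,0,0],"delta_pos":[-1.75,-3.5,0.98]},
    {"grip":4,"dr":[0,0,0],"delta_pos":[-1.75,-3.5,0.98]},
    {"grip":4,"dr":[0,0,0],"delta_pos":[-1.75,-3.5,0.98]},
    {"grip":4,"dr":[0,0,0],"delta_pos":[-1.75,-3.5,0.98]},
    {"grip":4,"dr":[0,0,0],"delta_pos":[-1.75,-3.5,0.98]},
    {"grip":4,"dr":[0,0,0],"delta_pos":[-1.75,-3.5,0.98]},
    {"grip":4,"dr":[0,0,0],"delta_pos":[-1.75,-3.5,0.98]},
    {"grip":4,"dr":[0,0,0],"delta_pos":[-1.75,-3.5,0.98]},
    {"grip":4,"dr":[0,0,0],"delta_pos":[-1.75,-3.5,0.98]},
    {"grip":4,"dr":[0,0,0],"delta_pos":[-1.75,-3.5,0.98]},
    {"grip":4,"dr":[0,0,0],"delta_pos":[-1.75,-3.5,0.98]},
  ],
)

```text
t: 1.77
eef_pos: [0.4668, -0.0025, 0.3323]
tcp_rot: [0.018, 0.989, -0.002, 0.15]
contact_force: [0.3, -0.1, -0.7]
grip_width: 0.04
grasp_force: 0.0
```

```bash
python3 - <<'E'
from h import *
rib=np.array([.5715,-.074,.101]); plan(rib+frame()[:,2]*.233)
E
```

```text
turn(deg) [ 0.1095  0.0183 -0.0652] then shift(cm) [-3.3982 -6.7804  1.9592] t 1.7667 F in panel [ 0.1373 -0.0608 -0.7268]
```

>>> play_rows(
  steps=[
    {"grip":4,"delta_pos":[-1.7,-3.4,1.0],"dr":[0,0,0]},
    {"grip":4,"delta_pos":[-1.7,-3.4,1.0],"dr":[0,0,0]},
    {"grip":4,"delta_pos":[0,0,0],"dr":[0,0,0]},
  ],
)

```text
t: 2.02
eef_pos: [0.5067, -0.0761, 0.3235]
tcp_rot: [0.02, 0.988, -0.004, 0.153]
contact_force: [0.1, 0.5, 0.2]
grip_width: 0.04
grasp_force: 0.0
```

```bash
python3 - <<'E'
from h import *
rib=np.array([.5715,-.074,.101]); plan(rib+frame()[:,2]*.233)
print(camera_info('wrist')); im=read_camera('wrist'); cv2.imwrite('pics/w0.png',im[:,:,::-1])
E
```

```text
turn(deg) [-0.2306  0.4756 -0.334 ] then shift(cm) [ 0.3954  0.4378 -0.1358] t 2.0167 F in panel [0.1126 0.4922 0.1521]
{'mtx': array([[336.2694,   0.    , 285.1777],
       [  0.    , 336.2694, 209.3875],
       [  0.    ,   0.    ,   1.    ]]), 'origin': array([ 0.4502, -0.0745,  0.2733]), 'rotation': array([0.6909, 0.6633, 0.1979, 0.2086])}
```

View pics/w0.png

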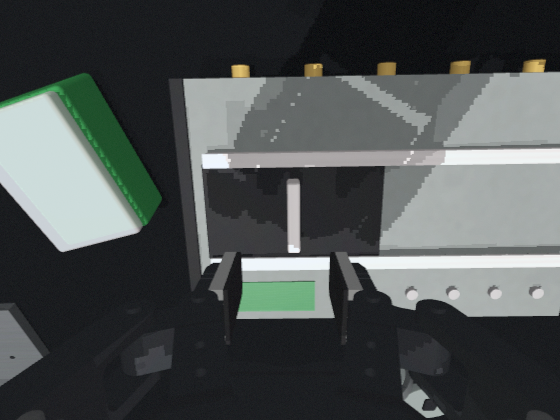

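The wrist view shows the rib upright at column 294, rows 180–250. The rails are at rows about 158 and 262, and the cover spans columns 207–383.

```bash
python3 - <<'E'
from h import *
c=dict(mtx=camera_info('wrist')['mtx'],origin=np.array([ 0.4502, -0.0745,  0.2733]),rotation=np.array([0.6909, 0.6633, 0.1979, 0.2086]))
C=np.array([.579,-.010,.082]);F=frame()
f=lambda px,h:F.T@(plane(ray('wrist',px,c),C+F[:,2]*h,F[:,2])-C)*1000
for n,px,h in[('rib F',(293.5,180),21),('rib B',(294,245),21),('covFL',(384,166),6),('covFR',(207,167),6),('covBL',(381,256),6),('railF Rt end',(203,160),10),('railF far',(560,156.5),10),('railB R end',(209,264),10),('railB far',(560,261.5),10),('panel right edge',(187,82),0),('panel right',(199,300),0)]:
    print(n,f(px,h))
E
```

```text
rib F [-4194.8397  -462.358  21000.    ]
rib B [-8578.7147  -501.8949 21000.    ]
covFL [ -975.1548 -1736.9695  6000.    ]
covFR [-978.242  1317.2562 6000.    ]
covBL [-2658.1977 -1809.9949  6000.    ]
railF Rt end [-1405.7308  2378.6557 10000.    ]
railF far [-1354.0378 -7939.3392 10000.    ]
railB R end [-4712.4258  2431.6854 10000.    ]
railB far [-4659.8267 -8672.5559 10000.    ]
panel right edge [ -82.028  -130.3719    0.    ]
panel right [  69.4711 -134.6806    0.    ]
```

```bash
python3 - <<'E'
from h import *
c=dict(mtx=camera_info('wrist')['mtx'],origin=np.array([ 0.4502, -0.0745,  0.2733]),rotation=np.array([0.6909, 0.6633, 0.1979, 0.2086]))
C=np.array([.579,-.010,.082]);F=frame()
f=lambda px,h:F.T@(plane(ray('wrist',px,c),C+F[:,2]*h/1000,F[:,2])-C)*1000
for n,px,h in[('rib F',(293.5,180),21),('rib B',(294,245),21),('covFL',(384,166),6),('covFR',(207,167),6),('covBL',(381,256),6),('railF Rt end',(203,160),10),('railF far',(560,156.5),10),('railB R end',(209,264),10),('railB far',(560,261.5),10),('panel right edge',(187,82),0),('panel right',(199,300),0)]:
    print(n,f(px,h))
print('tip',F.T@(ctrl.get_obs()['eef_pos']-C)*1000)
E
```

```text
rib F [-24.7006 -65.1978  21.    ]
rib B [ 17.309  -64.8189  21.    ]
covFL [-30.5374  -7.1726   6.    ]
covFR [ -30.423  -120.3234    6.    ]
covBL [31.8148 -4.4672  6.    ]
railF Rt end [ -35.4606 -121.5568   10.    ]
railF far [-36.5713 100.1338  10.    ]
railB R end [  35.5864 -122.6962   10.    ]
railB far [ 34.4563 115.8876  10.    ]
panel right edge [ -82.028  -130.3719    0.    ]
panel right [  69.4711 -134.6806    0.    ]
tip [  2.273  -65.9449 251.7343]
```

>>> play_rows(
  steps=[
    {"grip":4,"delta_pos":[0,0,2],"dr":[0,0,0]},
    {"grip":4,"delta_pos":[0,0,2],"dr":[0,0,0]},
    {"grip":4,"delta_pos":[0,0,1],"dr":[0,0,0]},
    {"grip":4,"delta_pos":[0,0,0.5],"dr":[0,0,0]},
    {"grip":4,"delta_pos":[0,0,0.5],"dr":[0,0,0]},
    {"grip":4,"delta_pos":[0,0,0],"dr":[0,0,0]},
    {"grip":4,"delta_pos":[0,0,0],"dr":[0,0,0]},
  ],
)

```text
t: 2.65
eef_pos: [0.5202, -0.0698, 0.2665]
tcp_rot: [0.017, 0.989, -0.002, 0.15]
contact_force: [0.5, -0.0, 0.3]
grip_width: 0.0399
grasp_force: 0.0
```

```bash
cat >> h.py <<'E'
C0=np.array([.579,-.010,.082])
def st():
    o=ctrl.get_obs();F=frame();G=tool()
    print('panel-frame TCP mm',F.T@(o['eef_pos']-C0)*1000,'tilt err deg',R.from_matrix(R.from_quat(o['tcp_rot']).as_matrix().T@G).as_rotvec(degrees=True),'F',F.T@o['contact_force'],'grip',o['grip_width'],o['grasp_force'],'t',o['t'])
E
python3 -c "
from h import *
st()"
```

```text
panel-frame TCP mm [  0.3489 -61.8024 193.0083] tilt err deg [0.1143 0.0572 0.0149] F [ 0.5864 -0.0286  0.0822] grip 0.039931425498279105 0.0 t 2.65
```

>>> play_rows(
  steps=[
    {"grip":4,"delta_pos":[0,-0.2,0.3],"dr":[0,0,0]},
    {"grip":4,"delta_pos":[0,0,0.3],"dr":[0,0,0]},
    {"grip":4,"delta_pos":[0,0,0.3],"dr":[0,0,0]},
    {"grip":4,"delta_pos":[0,0,0],"dr":[0,0,0]},
    {"grip":4,"delta_pos":[0,0,0],"dr":[0,0,0]},
  ],
)

```text
t: 3.07
eef_pos: [0.5228, -0.0723, 0.2575]
tcp_rot: [0.017, 0.989, -0.002, 0.15]
contact_force: [-0.5, -0.2, -0.4]
grip_width: 0.0397
grasp_force: 0.0
```

```bash
python3 -c "
from h import *
st()
cv2.imwrite('pics/w1.png',read_camera('wrist')[:,:,::-1])"
```

```text
panel-frame TCP mm [  0.3038 -64.2146 183.6122] tilt err deg [ 0.1076  0.0382 -0.029 ] F [-0.5957 -0.2017 -0.2322] grip 0.039713356116138604 0.0 t 3.0667
```

View pics/w1.png

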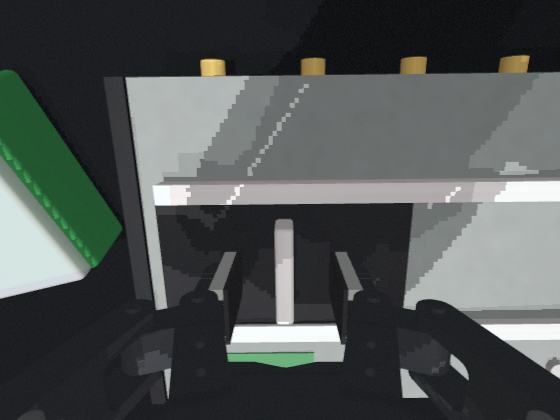

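The rib (column 285) sits between the fingers (235 and 345), so I close on it gently.

>>> play_rows(
  steps=[
    {"grip":2,"delta_pos":[0,0,0],"dr":[0,0,0]},
    {"grip":1.2,"delta_pos":[0,0,0],"dr":[0,0,0]},
    {"grip":0.4,"delta_pos":[0,0,0],"dr":[0,0,0]},
    {"grip":0.4,"delta_pos":[0,0,0],"dr":[0,0,0]},
    {"grip":0.4,"delta_pos":[0,0,0],"dr":[0,0,0]},
    {"grip":0.4,"delta_pos":[0,0,0],"dr":[0,0,0]},
  ],
  force=20,
)

```text
t: 3.62
eef_pos: [0.5228, -0.0722, 0.2577]
tcp_rot: [0.017, 0.989, -0.002, 0.15]
contact_force: [-2.0, 0.1, 2.3]
grip_width: 0.0074
grasp_force: 24.1
```

```bash
python3 -c "
from h import *
st()"
```

```text
panel-frame TCP mm [  0.3522 -64.1517 183.828 ] tilt err deg [0.0976 0.0556 0.0118] F [-1.2199  0.003   2.8248] grip 0.007357698464517254 24.134097397327423 t 3.6167
```

>>> play_rows(
  steps=[
    {"grip":0.4,"delta_pos":[0,0.5,0],"dr":[0,0,0]},
    {"grip":0.4,"delta_pos":[0,1,0],"dr":[0,0,0]},
    {"grip":0.4,"delta_pos":[0,1,0],"dr":[0,0,0]},
    {"grip":0.4,"delta_pos":[0,1,0],"dr":[0,0,0]},
    {"grip":0.4,"delta_pos":[0,1,0],"dr":[0,0,0]},
  ],
)

```text
t: 4.03
eef_pos: [0.524, -0.027, 0.2578]
tcp_rot: [0.017, 0.989, -0.002, 0.15]
contact_force: [-2.5, -2.5, 2.6]
grip_width: 0.0072
grasp_force: 24.3
```

```bash
python3 -c "
from h import *
st()"
```

```text
panel-frame TCP mm [  0.0205 -18.8661 183.9873] tilt err deg [ 0.0792  0.0226 -0.0101] F [-1.5461 -2.5709  3.2239] grip 0.0071686448699178045 24.33391124010086 t 4.0333
```

Sliding well, at about 2.5 N.

>>> play_rows(
  steps=[
    {"grip":0.4,"delta_pos":[0,1,0],"dr":[0,0,0]},
    {"grip":0.4,"delta_pos":[0,1,0],"dr":[0,0,0]},
    {"grip":0.4,"delta_pos":[0,1,0],"dr":[0,0,0]},
    {"grip":0.4,"delta_pos":[0,1,0],"dr":[0,0,0]},
    {"grip":0.4,"delta_pos":[0,1,0],"dr":[0,0,0]},
    {"grip":0.4,"delta_pos":[0,0.5,0],"dr":[0,0,0]},
    {"grip":0.4,"delta_pos":[0,0.2,0],"dr":[0,0,0]},
    {"grip":0.4,"delta_pos":[0,0.2,0],"dr":[0,0,0]},
    {"grip":0.4,"delta_pos":[0,0,0],"dr":[0,0,0]},
  ],
)

```text
t: 4.78
eef_pos: [0.5257, 0.0321, 0.2578]
tcp_rot: [0.017, 0.989, -0.001, 0.149]
contact_force: [-4.9, 1.3, 5.0]
grip_width: 0.0074
grasp_force: 24.7
```

```bash
python3 -c "
from h import *
st()"
```

```text
panel-frame TCP mm [ -0.3587  40.2522 184.1274] tilt err deg [ 0.1431 -0.0694 -0.009 ] F [-3.2364  1.0798  6.2806] grip 0.007421316785533215 24.71847027540207 t 4.7833
```

>>> play_rows(
  steps=[
    {"grip":0.4,"delta_pos":[0,0.2,0],"dr":[0,0,0]},
    {"grip":0.4,"delta_pos":[0.03,0.2,0],"dr":[0,0,0]},
    {"grip":0.4,"delta_pos":[0.03,0.2,0],"dr":[0,0,0]},
    {"grip":0.4,"delta_pos":[0,0.2,0],"dr":[0,0,0]},
    {"grip":0.4,"delta_pos":[0,0.2,0],"dr":[0,0,0]},
    {"grip":0.4,"delta_pos":[0,0,0],"dr":[0,0,0]},
  ],
)

```text
t: 5.28
eef_pos: [0.5258, 0.0417, 0.2578]
tcp_rot: [0.017, 0.989, -0.002, 0.149]
contact_force: [-4.0, -1.4, 5.1]
grip_width: 0.0071
grasp_force: 24.7
```

```bash
python3 -c "
from h import *
st()"
```

```text
panel-frame TCP mm [ -0.6097  49.8078 184.1695] tilt err deg [ 0.1107 -0.0112 -0.0235] F [-2.2477 -1.561   6.0591] grip 0.007126857158778362 24.706456661224365 t 5.2833
```

>>> play_rows(
  steps=[
    {"grip":0.4,"delta_pos":[0,0.15,0],"dr":[0,0,0]},
    {"grip":0.4,"delta_pos":[0,0.15,0],"dr":[0,0,0]},
    {"grip":0.4,"delta_pos":[0,0.15,0],"dr":[0,0,0]},
    {"grip":0.4,"delta_pos":[0,0,0],"dr":[0,0,0]},
  ],
)

```text
t: 5.62
eef_pos: [0.5259, 0.0433, 0.2578]
tcp_rot: [0.017, 0.989, -0.003, 0.149]
contact_force: [-7.7, -18.2, 6.9]
grip_width: 0.0069
grasp_force: 25.0
```

```bash
python3 -c "
from h import *
st()"
```

```text
panel-frame TCP mm [ -0.5682  51.4363 184.1486] tilt err deg [-0.0968 -0.0213  0.0265] F [ -4.675  -18.4727   8.6453] grip 0.0069414799539426475 24.988086819648743 t 5.6167
```

>>> play_rows(
  steps=[
    {"grip":0.4,"delta_pos":[0,-0.2,0],"dr":[0,0,0]},
    {"grip":2,"delta_pos":[0,0,0],"dr":[0,0,0]},
    {"grip":3,"delta_pos":[0,0,0],"dr":[0,0,0]},
    {"grip":3,"delta_pos":[0,0,0],"dr":[0,0,0]},
    {"grip":3,"delta_pos":[0,0,-1],"dr":[0,0,0]},
    {"grip":3,"delta_pos":[0,0,-2],"dr":[0,0,0]},
    {"grip":3,"delta_pos":[0,0,-1],"dr":[0,0,0]},
    {"grip":0,"delta_pos":[0,-2,0],"dr":[0,0,0]},
    {"grip":0,"delta_pos":[0,-3,0],"dr":[0,0,0]},
    {"grip":0,"delta_pos":[0,-3,0],"dr":[0,0,0]},
    {"grip":0,"delta_pos":[0,-1,0],"dr":[0,0,0]},
    {"grip":0,"delta_pos":[0,0,0],"dr":[0,0,0]},
    {"grip":0,"delta_pos":[0,0,0],"dr":[0,0,0]},
    {"grip":0,"delta_pos":[0,0,0],"dr":[0,0,0]},
  ],
)

```text
t: 6.78
eef_pos: [0.5111, -0.0446, 0.2959]
tcp_rot: [0.017, 0.989, -0.001, 0.15]
contact_force: [-1.6, -0.3, -1.3]
grip_width: -0.0001
grasp_force: 0.0
```

```bash
python3 -c "
from h import *
st();print(camera_info('wrist'))
cv2.imwrite('pics/w2.png',read_camera('wrist')[:,:,::-1])"
```

```text
panel-frame TCP mm [ -0.4858 -36.9409 224.0302] tilt err deg [0.1335 0.0351 0.0086] F [-1.9047 -0.3657 -0.748 ] grip -5.0690000704422046e-05 0.0 t 6.7833
{'mtx': array([[336.2694,   0.    , 285.1777],
       [  0.    , 336.2694, 209.3875],
       [  0.    ,   0.    ,   1.    ]]), 'origin': array([ 0.4541, -0.0432,  0.2461]), 'rotation': array([0.6896, 0.6663, 0.1975, 0.2037])}
```

View pics/w2.png

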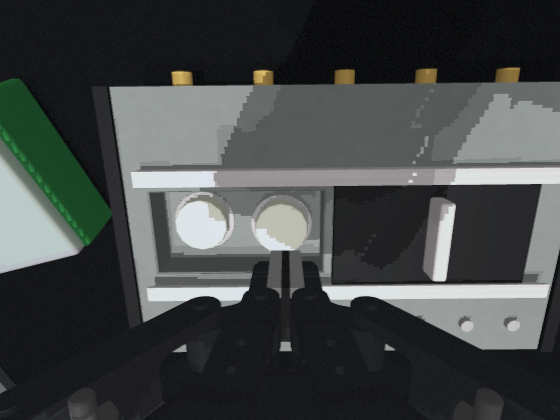

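The cover is fully open. The caps show at about (204,222) and (282,225) px, and the closed fingertips are at about (286,265).

```bash
python3 - <<'E'
from h import *
c=dict(mtx=camera_info('wrist')['mtx'],origin=np.array([ 0.4541, -0.0432,  0.2461]),rotation=np.array([0.6896, 0.6663, 0.1975, 0.2037]))
F=frame();C=C0
f=lambda px,h:F.T@(plane(ray('wrist',px,c),C+F[:,2]*h/1000,F[:,2])-C)*1000
for n,px,h in[('capR',(204,223),-9),('capL',(281.5,226),-9),('pock FL',(322,190),0),('pock FR',(152,192),0),('pockBR',(158,273),0),('rib F',(438,199),21),('rib B',(441,272),21),('railF',(300,178),10),('railB',(300,292),10)]:
    print(n,f(px,h))
E
```

```text
capR [ -3.5272 -88.5985  -9.    ]
capL [ -1.5382 -39.605   -9.    ]
pock FL [-26.8764 -15.6514  -0.    ]
pock FR [ -25.6393 -115.674    -0.    ]
pockBR [  26.6926 -117.4921   -0.    ]
rib F [-26.6824  43.3936  21.    ]
rib B [15.6082 50.3355 21.    ]
railF [-35.857  -29.1345  10.    ]
railB [ 34.4063 -28.2506  10.    ]
```

>>> play_rows(
  steps=[
    {"grip":0,"delta_pos":[0.1,-0.2,1],"dr":[0,0,0]},
    {"grip":0,"delta_pos":[0,0,1],"dr":[0,0,0]},
    {"grip":0,"delta_pos":[0,0,1],"dr":[0,0,0]},
    {"grip":0,"delta_pos":[0,0,1],"dr":[0,0,0]},
    {"grip":0,"delta_pos":[0,0,0.5],"dr":[0,0,0]},
    {"grip":0,"delta_pos":[0,0,0.2],"dr":[0,0,0]},
    {"grip":0,"delta_pos":[0,0,0],"dr":[0,0,0]},
    {"grip":0,"delta_pos":[0,0,0],"dr":[0,0,0]},
  ],
)

```text
t: 7.5
eef_pos: [0.5243, -0.0477, 0.2502]
tcp_rot: [0.017, 0.989, -0.002, 0.15]
contact_force: [0.8, -0.3, -0.2]
grip_width: -0.0
grasp_force: 0.0
```

```bash
python3 -c "
from h import *
st()"
```

```text
panel-frame TCP mm [ -1.2941 -39.6282 176.4979] tilt err deg [ 0.1121  0.0273 -0.0218] F [ 0.7066 -0.3065 -0.4698] grip -2.1509573604759577e-05 0.0 t 7.5
```

>>> play_rows(
  steps=[
    {"grip":0,"delta_pos":[0,0,0.15],"dr":[0,0,0]},
    {"grip":0,"delta_pos":[0,0,0.15],"dr":[0,0,0]},
    {"grip":0,"delta_pos":[0,0,0],"dr":[0,0,0]},
  ],
)

```text
t: 7.75
eef_pos: [0.5252, -0.0478, 0.2478]
tcp_rot: [0.017, 0.989, -0.002, 0.15]
contact_force: [0.7, 0.3, 0.8]
grip_width: 0.0003
grasp_force: 0.0
```

>>> play_rows(
  steps=[
    {"grip":0,"delta_pos":[0,0,0.1],"dr":[0,0,0]},
    {"grip":0,"delta_pos":[0,0,0],"dr":[0,0,0]},
  ],
)

```text
t: 7.92
eef_pos: [0.5254, -0.0478, 0.2468]
tcp_rot: [0.017, 0.989, -0.002, 0.15]
contact_force: [-0.2, -1.3, -0.2]
grip_width: 0.0001
grasp_force: 0.0
```

```bash
python3 -c "
from h import *
st()"
```

```text
panel-frame TCP mm [ -1.209  -39.6757 172.8299] tilt err deg [ 0.0992  0.0636 -0.0237] F [-0.2284 -1.3543 -0.1032] grip 0.00010018713268546706 0.0 t 7.9167
```

>>> play_rows(
  steps=[
    {"grip":0,"delta_pos":[0,0,0.1],"dr":[0,0,0]},
    {"grip":0,"delta_pos":[0,0,0.1],"dr":[0,0,0]},
    {"grip":0,"delta_pos":[0,0,0],"dr":[0,0,0]},
  ],
)

```text
t: 8.17
eef_pos: [0.526, -0.0478, 0.2446]
tcp_rot: [0.017, 0.989, -0.002, 0.15]
contact_force: [0.4, -0.1, -0.1]
grip_width: 0.0001
grasp_force: 0.0
```

>>> play_rows(
  steps=[
    {"grip":0,"delta_pos":[0,0,0.1],"dr":[0,0,0]},
    {"grip":0,"delta_pos":[0,0,0],"dr":[0,0,0]},
  ],
)

```text
t: 8.33
eef_pos: [0.5263, -0.0478, 0.2437]
tcp_rot: [0.017, 0.989, -0.002, 0.15]
contact_force: [-0.7, -0.5, 0.7]
grip_width: 0.0001
grasp_force: 0.0
```

>>> play_rows(
  steps=[
    {"grip":0,"delta_pos":[0,0,0.1],"dr":[0,0,0]},
    {"grip":0,"delta_pos":[0,0,0],"dr":[0,0,0]},
  ],
)

```text
t: 8.5
eef_pos: [0.5266, -0.0478, 0.2427]
tcp_rot: [0.017, 0.989, -0.002, 0.15]
contact_force: [-0.1, 0.6, -0.0]
grip_width: 0.0002
grasp_force: 0.0
```

>>> play_rows(
  steps=[
    {"grip":0,"delta_pos":[0,0,0.1],"dr":[0,0,0]},
    {"grip":0,"delta_pos":[0,0,0],"dr":[0,0,0]},
  ],
)

```text
t: 8.67
eef_pos: [0.5269, -0.0478, 0.2417]
tcp_rot: [0.017, 0.989, -0.002, 0.15]
contact_force: [-0.3, -0.7, 0.6]
grip_width: 0.0001
grasp_force: 0.0
```

>>> play_rows(
  steps=[
    {"grip":0,"delta_pos":[0,0,0.1],"dr":[0,0,0]},
    {"grip":0,"delta_pos":[0,0,0],"dr":[0,0,0]},
  ],
)

```text
t: 8.83
eef_pos: [0.5272, -0.0479, 0.2408]
tcp_rot: [0.017, 0.989, -0.002, 0.15]
contact_force: [0.5, -0.0, 0.0]
grip_width: -0.0
grasp_force: 0.0
```

>>> play_rows(
  steps=[
    {"grip":0,"delta_pos":[0,0,0.1],"dr":[0,0,0]},
    {"grip":0,"delta_pos":[0,0,0],"dr":[0,0,0]},
  ],
)

```text
t: 9.0
eef_pos: [0.5275, -0.0479, 0.2398]
tcp_rot: [0.017, 0.989, -0.002, 0.15]
contact_force: [-0.0, -0.2, -1.0]
grip_width: 0.0004
grasp_force: 0.0
```

>>> play_rows(
  steps=[
    {"grip":0,"delta_pos":[0,0,0.1],"dr":[0,0,0]},
    {"grip":0,"delta_pos":[0,0,0],"dr":[0,0,0]},
  ],
)

```text
t: 9.17
eef_pos: [0.5278, -0.0479, 0.239]
tcp_rot: [0.017, 0.989, -0.002, 0.15]
contact_force: [-1.3, 0.1, 2.1]
grip_width: 0.0002
grasp_force: 0.9
```

>>> play_rows(
  steps=[
    {"grip":0,"delta_pos":[0,0,0.1],"dr":[0,0,0]},
    {"grip":0,"delta_pos":[0,0,0],"dr":[0,0,0]},
    {"grip":0,"delta_pos":[0,0,0],"dr":[0,0,0]},
  ],
)

```text
t: 9.42
eef_pos: [0.528, -0.0479, 0.2381]
tcp_rot: [0.017, 0.989, -0.002, 0.15]
contact_force: [-0.6, 0.3, 2.2]
grip_width: -0.0001
grasp_force: 1.2
```

>>> play_rows(
  steps=[
    {"grip":0,"delta_pos":[0,0,0.1],"dr":[0,0,0]},
    {"grip":0,"delta_pos":[0,0,0],"dr":[0,0,0]},
    {"grip":0,"delta_pos":[0,0,0],"dr":[0,0,0]},
  ],
)

```text
t: 9.67
eef_pos: [0.5284, -0.0479, 0.2371]
tcp_rot: [0.017, 0.989, -0.002, 0.15]
contact_force: [-0.6, -0.1, 2.6]
grip_width: 0.0005
grasp_force: 1.5
```

>>> play_rows(
  steps=[
    {"grip":0,"delta_pos":[0,0,0.1],"dr":[0,0,0]},
    {"grip":0,"delta_pos":[0,0,0],"dr":[0,0,0]},
    {"grip":0,"delta_pos":[0,0,0],"dr":[0,0,0]},
  ],
)

```text
t: 9.92
eef_pos: [0.5287, -0.0479, 0.2362]
tcp_rot: [0.017, 0.989, -0.002, 0.15]
contact_force: [-2.1, 0.5, 3.8]
grip_width: -0.0
grasp_force: 1.8
```

It gives with a spring, so this is the live one. I'll press on to the stop.

>>> play_rows(
  steps=[
    {"grip":0,"delta_pos":[0,0,0.1],"dr":[0,0,0]},
    {"grip":0,"delta_pos":[0,0,0.1],"dr":[0,0,0]},
    {"grip":0,"delta_pos":[0,0,0.1],"dr":[0,0,0]},
    {"grip":0,"delta_pos":[0,0,0],"dr":[0,0,0]},
    {"grip":0,"delta_pos":[0,0,0],"dr":[0,0,0]},
  ],
)

```text
t: 10.33
eef_pos: [0.5295, -0.0479, 0.2333]
tcp_rot: [0.017, 0.989, -0.002, 0.15]
contact_force: [-2.6, 0.0, 4.1]
grip_width: -0.0002
grasp_force: 2.7
```

>>> play_rows(
  steps=[
    {"grip":0,"delta_pos":[0,0,0.1],"dr":[0,0,0]},
    {"grip":0,"delta_pos":[0,0,0],"dr":[0,0,0]},
    {"grip":0,"delta_pos":[0,0,0],"dr":[0,0,0]},
  ],
)

```text
t: 10.58
eef_pos: [0.5297, -0.0479, 0.2328]
tcp_rot: [0.017, 0.989, -0.002, 0.15]
contact_force: [-3.9, 1.4, 9.3]
grip_width: -0.0001
grasp_force: 4.6
```

At the hard stop (about 10 N, motion stalled). I'll hold about a second, then lift.

>>> play_rows(
  steps=[
    {"grip":0,"delta_pos":[0,0,0.03],"dr":[0,0,0]},
    {"grip":0,"delta_pos":[0,0,0],"dr":[0,0,0]},
    {"grip":0,"delta_pos":[0,0,0],"dr":[0,0,0]},
    {"grip":0,"delta_pos":[0,0,0],"dr":[0,0,0]},
    {"grip":0,"delta_pos":[0,0,0],"dr":[0,0,0]},
    {"grip":0,"delta_pos":[0,0,0],"dr":[0,0,0]},
    {"grip":0,"delta_pos":[0,0,0],"dr":[0,0,0]},
    {"grip":0,"delta_pos":[0,0,0],"dr":[0,0,0]},
    {"grip":0,"delta_pos":[0,0,0],"dr":[0,0,0]},
    {"grip":0,"delta_pos":[0,0,0],"dr":[0,0,0]},
    {"grip":0,"delta_pos":[0,0,0],"dr":[0,0,0]},
    {"grip":0,"delta_pos":[0,0,0],"dr":[0,0,0]},
    {"grip":0,"delta_pos":[0,0,0],"dr":[0,0,0]},
  ],
)

```text
t: 11.67
eef_pos: [0.5297, -0.0479, 0.2328]
tcp_rot: [0.017, 0.989, -0.002, 0.15]
contact_force: [-4.6, -0.2, 10.9]
grip_width: 0.0003
grasp_force: 5.8
```

```bash
python3 -c "
from h import *
st()"
```

```text
panel-frame TCP mm [ -1.2887 -39.5825 158.2228] tilt err deg [ 0.1018  0.0761 -0.0142] F [-1.1556 -0.3973 11.7171] grip 0.0003338012257075601 5.822089561079338 t 11.6667
```

>>> play_rows(
  steps=[
    {"grip":0,"delta_pos":[0,0,-0.4],"dr":[0,0,0]},
    {"grip":0,"delta_pos":[0,0,-0.6],"dr":[0,0,0]},
    {"grip":0,"delta_pos":[0,0,-1.2],"dr":[0,0,0]},
    {"grip":0,"delta_pos":[0,0,-2.2],"dr":[0,0,0]},
    {"grip":0,"delta_pos":[0,0,-2.3],"dr":[0,0,0]},
    {"grip":3,"delta_pos":[0,1.5,0],"dr":[0,0,0]},
    {"grip":3,"delta_pos":[0,3,0],"dr":[0,0,0]},
    {"grip":3,"delta_pos":[0,3,0],"dr":[0,0,0]},
    {"grip":3,"delta_pos":[-0.1,1.5,0],"dr":[0,0,0]},
    {"grip":3,"delta_pos":[0,0,0],"dr":[0,0,0]},
    {"grip":3,"delta_pos":[0,0,0],"dr":[0,0,0]},
  ],
)

```text
t: 12.58
eef_pos: [0.514, 0.0432, 0.2968]
tcp_rot: [0.016, 0.989, -0.002, 0.15]
contact_force: [-0.3, -0.3, 0.3]
grip_width: 0.0298
grasp_force: 0.0
```

```bash
python3 -c "
from h import *
st()
cv2.imwrite('pics/w3.png',read_camera('wrist')[:,:,::-1])"
```

```text
panel-frame TCP mm [ -0.3199  50.9184 224.9795] tilt err deg [0.1217 0.0698 0.1027] F [-0.2255 -0.2747  0.3847] grip 0.029805566036236797 0.0 t 12.5833
```

View pics/w3.png

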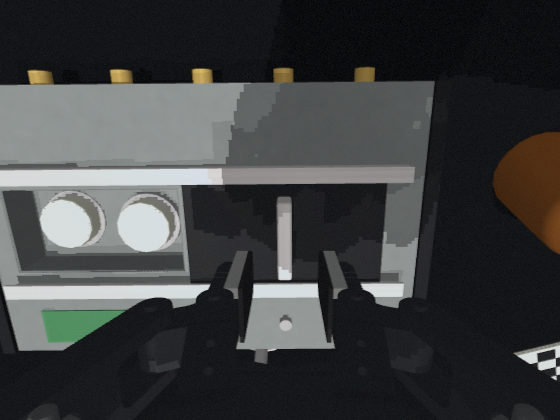

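The button is back up and the rib (column 285) is centred between the fingers. I descend, grip and slide it shut.

>>> play_rows(
  steps=[
    {"grip":3,"delta_pos":[0,0,1],"dr":[0,0,0]},
    {"grip":3,"delta_pos":[0,0,1],"dr":[0,0,0]},
    {"grip":3,"delta_pos":[0,0,1],"dr":[0,0,0]},
    {"grip":3,"delta_pos":[0,0,0.5],"dr":[0,0,0]},
    {"grip":3,"delta_pos":[0,0,0.5],"dr":[0,0,0]},
    {"grip":2,"delta_pos":[0,0,0],"dr":[0,0,0]},
    {"grip":1.2,"delta_pos":[0,0,0],"dr":[0,0,0]},
    {"grip":0.4,"delta_pos":[0,0,0],"dr":[0,0,0]},
    {"grip":0.4,"delta_pos":[0,0,0],"dr":[0,0,0]},
    {"grip":0.4,"delta_pos":[0,0,0],"dr":[0,0,0]},
    {"grip":0.4,"delta_pos":[0,0,0],"dr":[0,0,0]},
  ],
  force=20,
)

```text
t: 13.55
eef_pos: [0.526, 0.0422, 0.2581]
tcp_rot: [0.017, 0.989, -0.002, 0.15]
contact_force: [2.7, -0.9, -7.2]
grip_width: 0.0074
grasp_force: 21.7
```

```bash
python3 -c "
from h import *
st()"
```

```text
panel-frame TCP mm [ -0.3545  50.2679 184.4127] tilt err deg [0.0976 0.0181 0.0113] F [ 0.4356 -0.7618 -7.687 ] grip 0.00737315412159518 21.69132113456726 t 13.55
```

>>> play_rows(
  steps=[
    {"grip":0.4,"delta_pos":[0,-0.5,0.05],"dr":[0,0,0]},
    {"grip":0.4,"delta_pos":[0,-1,0],"dr":[0,0,0]},
    {"grip":0.4,"delta_pos":[0,-1,0],"dr":[0,0,0]},
    {"grip":0.4,"delta_pos":[-0.02,-1,0],"dr":[0,0,0]},
    {"grip":0.4,"delta_pos":[-0.02,-1,0],"dr":[0,0,0]},
    {"grip":0.4,"delta_pos":[-0.02,-1,0],"dr":[0,0,0]},
    {"grip":0.4,"delta_pos":[-0.01,-1,0],"dr":[0,0,0]},
    {"grip":0.4,"delta_pos":[0,-1,0],"dr":[0,0,0]},
    {"grip":0.4,"delta_pos":[0,-1,0],"dr":[0,0,0]},
    {"grip":0.4,"delta_pos":[0,-1,0],"dr":[0,0,0]},
    {"grip":0.4,"delta_pos":[0,-0.8,0],"dr":[0,0,0]},
    {"grip":0.4,"delta_pos":[0,-0.3,0],"dr":[0,0,0]},
    {"grip":0.4,"delta_pos":[0,-0.3,0],"dr":[0,0,0]},
    {"grip":0.4,"delta_pos":[0,0,0],"dr":[0,0,0]},
  ],
)

```text
t: 14.72
eef_pos: [0.5232, -0.0672, 0.258]
tcp_rot: [0.017, 0.988, -0.002, 0.15]
contact_force: [1.2, -0.4, -5.1]
grip_width: 0.007
grasp_force: 22.1
```

```bash
python3 -c "
from h import *
st()"
```

```text
panel-frame TCP mm [  0.6011 -59.1041 184.0059] tilt err deg [ 0.0674  0.0904 -0.0191] F [-0.3471 -0.3247 -5.1963] grip 0.007039772739759356 22.067380249500275 t 14.7167
```

Now the last few mm, until the stop is felt.

>>> play_rows(
  steps=[
    {"grip":0.4,"delta_pos":[0,-0.2,0],"dr":[0,0,0]},
    {"grip":0.4,"delta_pos":[0,-0.2,0],"dr":[0,0,0]},
    {"grip":0.4,"delta_pos":[0,-0.15,0],"dr":[0,0,0]},
    {"grip":0.4,"delta_pos":[0,-0.1,0],"dr":[0,0,0]},
    {"grip":0.4,"delta_pos":[0,0,0],"dr":[0,0,0]},
  ],
)

```text
t: 15.13
eef_pos: [0.523, -0.0733, 0.258]
tcp_rot: [0.017, 0.989, -0.002, 0.15]
contact_force: [2.3, 2.1, -3.9]
grip_width: 0.0068
grasp_force: 22.1
```

>>> play_rows(
  steps=[
    {"grip":0.4,"delta_pos":[0,-0.15,0],"dr":[0,0,0]},
    {"grip":0.4,"delta_pos":[0,0,0],"dr":[0,0,0]},
  ],
)

```text
t: 15.3
eef_pos: [0.523, -0.074, 0.258]
tcp_rot: [0.018, 0.989, -0.001, 0.15]
contact_force: [4.8, 7.0, -2.3]
grip_width: 0.0072
grasp_force: 22.2
```

```bash
python3 -c "
from h import *
st()"
```

```text
panel-frame TCP mm [  0.7158 -65.9279 183.9941] tilt err deg [ 0.1887  0.0568 -0.0518] F [ 3.6198  7.1302 -3.5444] grip 0.007204391574097772 22.167870104312897 t 15.3
```

>>> play_rows(
  steps=[
    {"grip":0.4,"delta_pos":[0,-0.15,0],"dr":[0,0,0]},
    {"grip":0.4,"delta_pos":[0,0,0],"dr":[0,0,0]},
    {"grip":0.4,"delta_pos":[0,0,0],"dr":[0,0,0]},
  ],
)

```text
t: 15.55
eef_pos: [0.5231, -0.0744, 0.258]
tcp_rot: [0.017, 0.989, -0.0, 0.15]
contact_force: [7.0, 12.0, -1.2]
grip_width: 0.0078
grasp_force: 22.2
```

```bash
python3 -c "
from h import *
st()"
```

```text
panel-frame TCP mm [  0.7647 -66.323  184.0036] tilt err deg [ 0.2864  0.0263 -0.0487] F [ 5.9011 12.1912 -3.1203] grip 0.007772706980023414 22.2146138548851 t 15.55
```

Stop reached (12 N, motion stalled). I release, lift clear and check.

>>> play_rows(
  steps=[
    {"grip":0.4,"delta_pos":[0,0.1,0],"dr":[0,0,0]},
    {"grip":1.5,"delta_pos":[0,0,0],"dr":[0,0,0]},
    {"grip":3,"delta_pos":[0,0,0],"dr":[0,0,0]},
    {"grip":3,"delta_pos":[0,0,0],"dr":[0,0,0]},
    {"grip":3,"delta_pos":[0,0,0],"dr":[0,0,0]},
    {"grip":3,"delta_pos":[0,0,-1],"dr":[0,0,0]},
    {"grip":3,"delta_pos":[0,0,-2],"dr":[0,0,0]},
    {"grip":3,"delta_pos":[0,0,-2.5],"dr":[0,0,0]},
    {"grip":3,"delta_pos":[0,0,-2],"dr":[0,0,0]},
    {"grip":3,"delta_pos":[0,0,-1],"dr":[0,0,0]},
    {"grip":3,"delta_pos":[0,0,0],"dr":[0,0,0]},
    {"grip":3,"delta_pos":[0,0,0],"dr":[0,0,0]},
  ],
)

```text
t: 16.55
eef_pos: [0.4974, -0.0747, 0.3395]
tcp_rot: [0.018, 0.988, -0.002, 0.151]
contact_force: [0.6, -0.6, -0.1]
grip_width: 0.0296
grasp_force: 0.0
```

```bash
python3 -c "
from h import *
st()
a=read_camera('wrist')[:,:,::-1];b=read_camera('side')[120:350,200:360,::-1]
w=np.zeros((420,800,3),'uint8');w[:,:560]=a;w[:345,560:]=cv2.resize(b,(240,345));cv2.imwrite('pics/w4.png',w)"
```

```text
panel-frame TCP mm [  0.3957 -67.4899 269.4666] tilt err deg [ 0.0667  0.1263 -0.0369] F [ 0.5092 -0.5494 -0.3011] grip 0.02963396949753696 0.0 t 16.55
```

View pics/w4.png

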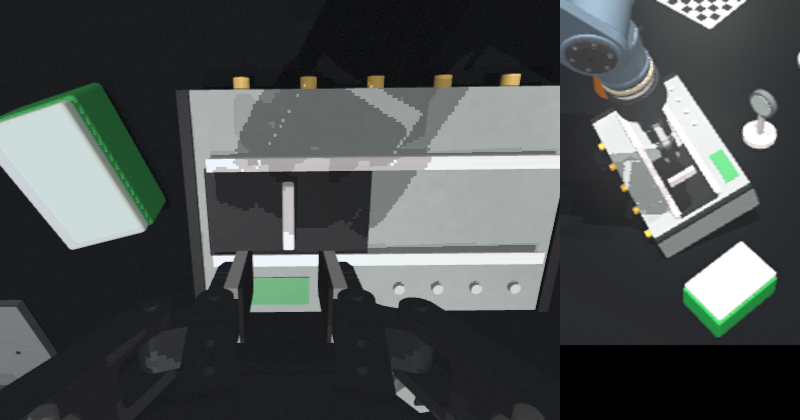

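The cover is shut (rib at column 289, cover's right edge flush with the rail end), the arm is clear, and the rack and lens are where they were.

```bash
python3 -c "
from h import *
print(ctrl.sign_off())"
```

```text
the job is handed in; nothing more can be done
None
```

The job is handed in at about 17 s: I opened the cover to its stop, found the live button on the left, pressed it to its hard stop and held it there for about 1.1 s, then let it up and slid the cover fully shut, never touching the jar, rack or lens.

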